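# Bring the wide bottle under the filling nozzle with a freewheel lever

### The job

The lever at the foot of the perfume-bottle carousel drives it through a freewheel: swung one way it grips and carries the carousel round, swung back it runs loose and the carousel stays put. Work the lever to and fro, without touching the carousel or its bottles, until the one wide bottle stands centred under the filling nozzle, then leave the lever swung back the loose way, as far as it goes, against its rest stop. Leave the cup, tin and vial rack where they are.

Things in the scene. Friction and masses are not known exactly. Their poses are not given: they have to be found in the camera images.
- station: Grey round foot of the filling carousel, 180 mm diameter, 12 mm thick, fixed to the table; place and yaw vary. Origin: on the carousel's upright axis, at table height. Its x axis points from the axis to the filling nozzle, roughly away from the robot. An aluminium column (16 mm diameter, 140 mm from the axis along x) rises to 175 mm and carries the nozzle.
- nozzle_tip (a point): Lower end of the steel filling nozzle, 133 mm above the table and 82 mm from the carousel axis along the station's x. Fixed.
- carousel (a joint): Angle of the carousel, rad, measured anticlockwise seen from above; 0 when the wide bottle is exactly under the nozzle (also at any whole turn). Starts between -2.4 and -1.1. The lever can only turn it the positive way. It has about 0.25 N m of friction, so it stops as soon as it is no longer driven, and it has no end stops.
- dial: The turning part of the carousel: white disc of 220 mm diameter, 40 to 46 mm above the table, carrying six open amber-glass bottles of one shape and height (tops 120 mm above the table), 60 degrees apart, their axes 82 mm from the carousel axis. Five are 30 mm in diameter, one is 52 mm. The bottles are fixed in the disc. Must not be touched. Origin: on the axis, at table height; its x axis points to the wide bottle.
- wide_bottle (a point): Centre of the mouth of the wide (52 mm) bottle, 120 mm above the table.
- lever (a joint): Lever angle, rad, anticlockwise seen from above: 0 at the rest stop (on the left seen from the robot), 1.1 at the far stop; a black rubber peg marks each. Growing, its pawl catches a pin under the disc and carries the carousel along one to one, after up to 0.3 rad of free play per stroke; falling, it runs loose. Stays where left. Needs about 1 N at the grip loose, 3 N driving. Starts at 0 to 0.6.
- lever_grip (a point): On the centre line of the lever's upright black grip, 85 mm above the table, 155 mm from the carousel axis, at angle (pi - 0.55 + lever) from the station's x axis. The grip is a round post, 20 mm diameter (24 mm at 99 mm height), top 112 mm above the table, standing on a flat steel bar (22 mm wide, top at 22 mm) that runs under the disc. 35 mm are clear between post and disc.
- cup: White cup, loose, 84 mm across, 100 mm high, bystander. Origin: centre of its underside.
- tin: Yellow upright tin, loose, 52 mm across, 120 mm high, bystander. Origin: centre of its underside.
- rack: Clear rack of dropper vials, loose, 200 x 70 mm, about 100 mm high, bystander. Origin: centre of its underside.

How it is judged (in metres and radians):
At the end, for the whole second after the job is handed in: The wide bottle's mouth is within 10 mm (horizontally) of the nozzle's centre line, the lever is back within 0.12 rad (about 19 mm at the grip) of its rest stop, and both are at rest (horizontal distance between wide_bottle and nozzle_tip below 0.01 m and value of joint lever below 0.12 rad and velocity of joint carousel between -0.05 and 0.05 rad/s and velocity of joint lever between -0.05 and 0.05 rad/s); the robot touches nothing.
It fails at once if the robot touched the carousel or a bottle (contact force between dial and the fingers above 0.5 N or contact force between dial and the arm above 0.5 N).
It fails at once if the cup, tin or rack was moved by more than 30 mm (distance of any of cup, tin, rack from where it was at the start of the episode above 0.03 m).
It also fails if it takes over 72 s, if anything falls off the work surface, if the arm or the gripper's body presses on something with over 40 N, if the wrist force passes 120 N, or if a joint passes its speed limit or range.

### The arm

A 6-joint arm with a two-finger parallel gripper is mounted at the origin on the work surface. World frame = base frame: x ahead of the robot, y to its left, z up, the work surface at z = 0. Lengths are in mm, angles in degrees, forces in N, time in s.
With the tool pointing down it reaches from about 350 to 850 mm from the base axis. Payload 8.1 kg.
Tool frame: the origin (TCP) lies on the centre line of the jaws, within the pads' length; the fingertips stand 8 mm ahead of it and the grasp point (between the pads) lies 11 mm behind it; x points along the fingers, z is the direction in which the jaws open and shut, and the axes are right-handed (so a half turn about x gives the same grasp; the last joint's range is limited). The gripper opens to 85 mm and grips with 20 to 120 N. Pads are 22 mm wide; open, the fingers measure 114 mm over their backs; the gripper's body (76 mm by 85 mm) begins 54 mm behind the grasp point. The pads swing forward as they close: fully open they stand 13 mm farther back than shut.
Start: joints at [-81.899, 7.471, 85.268, -0, 87.261, -4.893], TCP at [134.937, -584.634, 239.292] pointing down, gripper open.
Joint ranges: [-169.43, 169.43], [-51.17, 129.36], [1.28, 143.12], [-76.62, 256.62], [0, 156.53], [-152.29, 152.29]. Speed limits (degrees/s): [136.94, 136.94, 159.86, 180, 180, 180].

### API

Orientations are given as [roll, pitch, yaw] about the fixed x, y, z axes, in that order (R = Rz(yaw) Ry(pitch) Rx(roll)).
In Python, from bench import r, vision, order gives the robot as it stands. The module is installed in compiled form; this text tells all that it offers.
- The arm moves only by the shell command python3 -m jog 'ROWS' [FORCE]. ROWS is JSON, a list of rows, each a list of 3 entries, a list of its own where there are three numbers: the shift along the world's x, y, z in m, then the turn, a rotation vector about the world's x, y, z in rad, then the opening, from -1 (shut) to 1 (fully open). A call has 1 to 5 rows; each row is the pose to reach, as a shift and turn from the pose commanded when the call began; what a row does not reach only later rows make up. A row lasts 1/12 s, in which the tool goes at most 41.7 mm and 7.16 degrees, less where a joint would pass 70% of its speed; a pose out of reach is approached as far as the arm can. A call with a gripper value outside its range is refused whole. The fingers move at their own pace and stop on an object; FORCE is the grip in N (left out, the last holds). Time passes only in rows, so rows that repeat a pose let the fingers close. It gives the time, the measured TCP pose, the force and the opening at its end, in the units of the state.
- r.sense(): the state, without advancing time (a new reading comes with each control period).
- vision.snapshot(name): name is "scene" or "top" or "wrist"; returns the picture (384x512x3 uint8, red, green, blue); there is no depth.
- vision.camera_model(name): a dict with "fov_y" (degrees; the focal length in pixels is half the picture's height over the tangent of half this angle, whatever the lens; pixels are square), "cx", "cy" (the principal point, pixels), "D" ([k1, k2, p1, p2, k3] as OpenCV has them; the pictures are not rectified), "world_to_cam" (4x4, takes a point from world to camera coordinates). Camera axes: x right, y down, z forward; pixel columns grow to the right and rows downward; lengths in mm; the calibration is good to about 2 mm. A picture is of the moment at which its call begins: read the wrist's pose just before it. camera_model takes no time and is no camera call; for the wrist camera it gives the pose at the moment of the call.
- order.hand_in(): hands the job in, once; it reports no verdict.
The state is a dict: "time": time; "joint_pos": joint angles; "qd": joint speeds; "joint_efforts": joint torques, N m; "tool_pos": TCP position; "tcp_rot": TCP orientation; "ft_force": force on the tool from outside, world axes, zero at the start; "wrist_torque": the same for the moment, N m; "finger_gap": finger opening in mm.
Only numpy, scipy, OpenCV 4.12 (cv2) and the standard library are available. Lean on these libraries where they do the work, as an engineer would, in place of code of your own. Each camera call takes 0.05 s, during which the arm holds its last target.

## Working session

There is one attempt and no reset: what is moved stays moved. The work goes in short steps, Python scripts to look and compute and a shell command to move; the robot and the scene stay as the last step left them, time stands still between calls to the robot, and variables do not carry over. Pictures are saved under pics/ and viewed, and the job is handed in when it is done.

```bash
mkdir -p pics; cat > h.py <<'E'
import numpy as np, cv2
from bench import r, vision, order
def cam(n):
    m=vision.camera_model(n); f=192/np.tan(np.radians(m['fov_y'])/2)
    K=np.array([[f,0,m['cx']],[0,f,m['cy']],[0,0,1]]); return K,np.array(m['D'],float),np.array(m['world_to_cam'],float)
def proj(n,P,c=None):
    K,D,T=c or cam(n); return cv2.projectPoints(np.array(P,float).reshape(-1,3),cv2.Rodrigues(T[:3,:3])[0],T[:3,3],K,D)[0][:,0]
def back(n,uv,z,c=None):
    K,D,T=c or cam(n); p=cv2.undistortPoints(np.array(uv,float).reshape(-1,1,2),K,D)[:,0]
    R=T[:3,:3];o=-R.T@T[:3,3];d=np.c_[p,np.ones(len(p))]@R
    return o+d*((z-o[2])/d[:,2])[:,None]
def save(n,f,crop=None,s=1):
    im=vision.snapshot(n)
    return savei(im,f,crop,s)
def savei(im,f,crop=None,s=1):
    a=im
    if crop: a=im[crop[1]:crop[3],crop[0]:crop[2]]
    a=cv2.resize(a,None,fx=s,fy=s,interpolation=cv2.INTER_CUBIC)
    cv2.imwrite('pics/'+f,a[:,:,::-1]); return im
E
python3 - <<'E'
from h import *
for n in ['scene','top']:
    im=save(n,n+'0.png',s=1.5); np.save('pics/'+n+'0.npy',im); K,D,T=cam(n); print(n,K[0,0],(-T[:3,:3].T@T[:3,3]).round(),D)
s=r.sense(); print(s)
E
```

```text
scene 381.61330346257085 [1241. -594. 1029.] [-0.0879795  0.         0.         0.         0.       ]
top 387.1771492532747 [ 474.  -13. 1510.] [-0.10852876  0.          0.          0.          0.        ]
{'time': 0.1, 'joint_pos': array([-8.18990870e+01,  7.51252924e+00,  8.53235569e+01, -5.14222287e-04,
        8.72610986e+01, -4.89531880e+00]), 'qd': array([-0.00277909, -0.08344232, -0.15557851,  0.07211429, -0.07014503,
       -0.02015798]), 'joint_efforts': array([ 1.73126977e-03, -5.70952034e+01, -5.01940191e+01, -2.58775872e-04,
        8.18270375e-03,  1.34859138e-05]), 'tool_pos': array([ 134.85936787, -584.15134936,  238.32613243]), 'tcp_rot': array([175.40746978,  89.90281393,  98.40372661]), 'ft_force': array([-0.86263911,  0.21127551, -0.14953854]), 'wrist_torque': array([ 0.052876  , -0.03681495,  0.03103031]), 'finger_gap': 85.32640312627862}
```

View pics/top0.png

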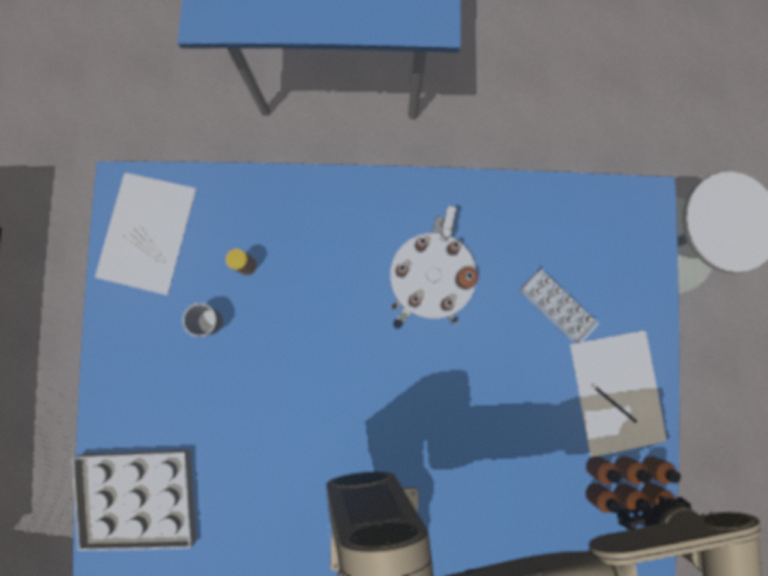

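View pics/scene0.png

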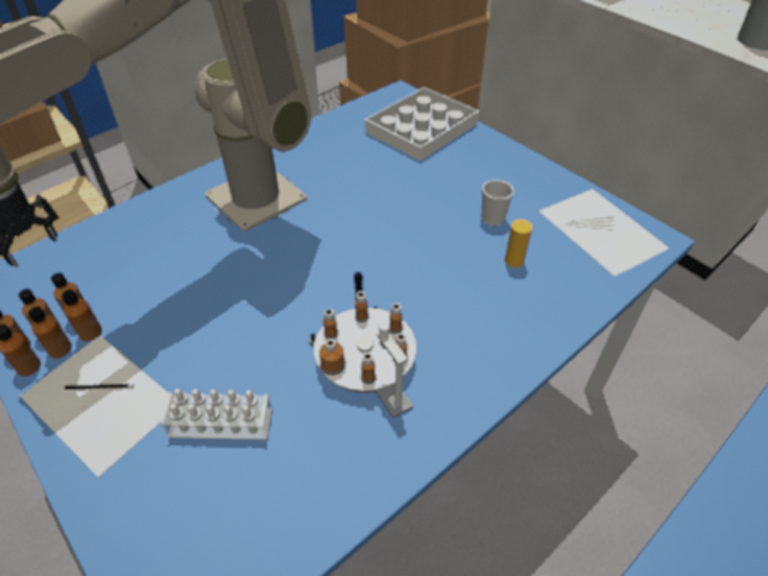

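```bash
python3 - <<'E'
from h import *
im=np.load('pics/top0.npy'); savei(im,'t1.png',(245,125,335,225),6)
im=np.load('pics/scene0.npy'); savei(im,'s1.png',(190,165,300,285),5)
E
```

```text
(no output)
```

View pics/t1.png

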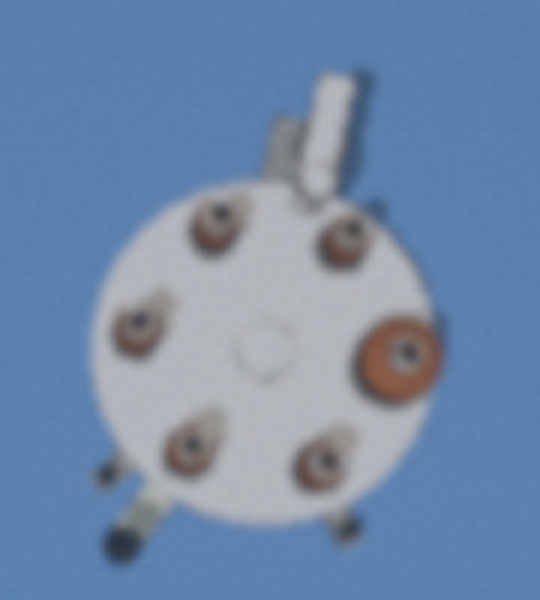

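View pics/s1.png

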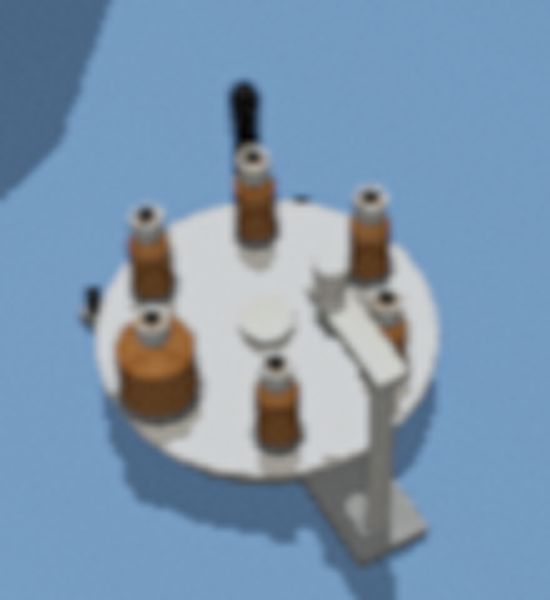

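```bash
cat > fit.py <<'E'
from h import *
from scipy.optimize import least_squares
ct,cs=cam('top'),cam('scene')
tp=lambda a:[[x/6+245-.4,y/6+125-.4] for x,y in a]; sp=lambda a:[[x/5+190-.4,y/5+165-.4] for x,y in a]
print('disc',back('top',tp([[264,352]]),46,ct))
print('grip',back('top',tp([[122,545]]),112,ct), back('scene',sp([[243,92]]),112,cs))
print('colbase plate',back('top',tp([[338,80]]),175,ct), 'arm tip',back('top',tp([[315,195]]),175,ct))
M=back('top',tp([[408,352],[352,232],[218,215],[139,320],[192,445],[323,460]]),120,ct)
N=back('scene',sp([[152,323],[275,368],[386,300],[370,200],[252,158],[146,217]]),120,cs)
for Q in (M,N):
    f=lambda p:np.concatenate([[p[0]+82*np.cos(p[2]+k*np.pi/3)-Q[k,0],p[1]+82*np.sin(p[2]+k*np.pi/3)-Q[k,1]] for k in range(6)])
    s=least_squares(f,[600,0,-1.5]); print(s.x,np.degrees(s.x[2]),s.fun.round(1))
E
python3 fit.py
```

```text
disc [[ 650.97496929 -131.53333275   46.        ]]
grip [[523.62596963 -43.43560797 112.        ]] [[529.42822085 -47.18840794 112.        ]]
colbase plate [[ 797.47411467 -161.32530316  175.        ]] arm tip [[ 728.46194348 -148.97403085  175.        ]]
[ 651.31297647 -130.27873084   -1.66416157] -95.34943425776756 [-1.   0.7  1.3 -0.3  1.  -0.2 -0.2  1.1 -0.1  0.7 -1.1 -2. ]
[ 654.37308854 -133.63948276   -1.65905087] -95.05661274469516 [-1.3  0.4 -0.8  1.1  0.7 -0.1 -0.6  0.5  1.9 -1.1  0.1 -0.9]
```

```bash
python3 - <<'E'
from h import *
from scipy.spatial.transform import Rotation as Ro
s=r.sense(); R=Ro.from_euler('xyz',s['tcp_rot'],degrees=True).as_matrix(); print(R.round(3))
print('open dir deg',np.degrees(np.arctan2(R[1,2],R[0,2])))
E
```

```text
[[-0.     0.974  0.225]
 [ 0.002  0.225 -0.974]
 [-1.     0.    -0.002]]
open dir deg -77.00373659581176
```

```bash
python3 -m jog '[[[0.020,0.028,0],[0,0,-0.05],0],[[0.043,0.060,0],[0,0,-0.10],0],[[0.066,0.092,0],[0,0,-0.15],0],[[0.089,0.124,0],[0,0,-0.20],0],[[0.112,0.156,0],[0,0,-0.25],0]]' 20
python3 -m jog '[[[0.023,0.032,0],[0,0,-0.05],0],[[0.046,0.064,0],[0,0,-0.10],0],[[0.069,0.096,0],[0,0,-0.15],0],[[0.092,0.128,0],[0,0,-0.20],0],[[0.115,0.160,0],[0,0,-0.25],0]]'
python3 -m jog '[[[0.023,0.032,0],[0,0,-0.05],0],[[0.046,0.064,0],[0,0,-0.10],0],[[0.069,0.096,0],[0,0,-0.15],0],[[0.092,0.128,0],[0,0,-0.20],0],[[0.110,0.155,0],[0,0,-0.25],0]]'
python3 -m jog '[[[0.023,0.032,0],[0,0,-0.05],0],[[0.042,0.058,0],[0,0,-0.08],0],[[0.052,0.066,0],[0,0,-0.08],0],[[0.054,0.068,0],[0,0,-0.08],0],[[0.054,0.068,0],[0,0,-0.08],0]]'
```

```text
time: 0.52
tool_pos: [247.4, -426.8, 238.7]
tcp_rot: [-162.3, 89.9, 106.2]
ft_force: [1.0, -0.3, -0.0]
finger_gap: 42.9
time: 0.93
tool_pos: [362.4, -266.8, 239.0]
tcp_rot: [-129.5, 90.0, 124.7]
ft_force: [1.8, -0.7, 0.1]
finger_gap: 42.7
time: 1.35
tool_pos: [472.9, -111.1, 239.0]
tcp_rot: [-153.0, 90.0, 86.9]
ft_force: [1.0, -0.5, 0.7]
finger_gap: 42.5
time: 1.77
tool_pos: [525.9, -45.0, 238.6]
tcp_rot: [-58.1, 89.9, 177.5]
ft_force: [0.0, -0.2, 0.5]
finger_gap: 43.0
```

```bash
python3 - <<'E'
from h import *
import pickle
s=r.sense(); print(s['time'],s['tool_pos'],s['tcp_rot'],s['finger_gap'],s['joint_pos'])
c=cam('wrist'); im=save('wrist','w1.png',s=1.5); np.save('pics/w1.npy',im); pickle.dump(c,open('pics/w1.pkl','wb'))
print('cam at',(-c[2][:3,:3].T@c[2][:3,3]).round())
print(proj('wrist',[[526,-45,112],[652,-132,46]],c))
E
```

```text
1.7667 [525.87712167 -44.9761394  238.63755215] [-58.05190275  89.92133035 177.49982675] 42.97791887154334 [-1.04478383e+01 -3.65507396e+00  9.67107356e+01 -1.08922385e-02
  8.70222524e+01  1.14001005e+02]
cam at [589. -88. 373.]
[[251.30889327 188.09083189]
 [251.64063244  29.5520419 ]]
```

View pics/w1.png

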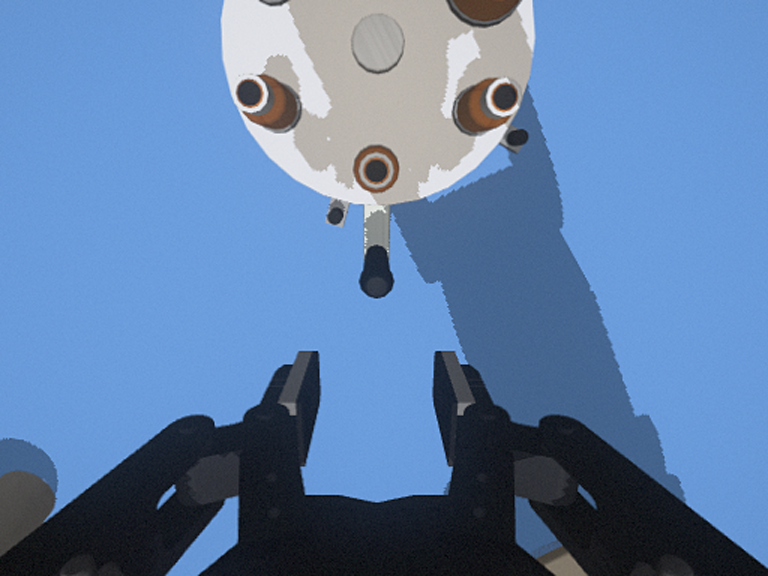

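```bash
python3 -m jog '[[[0,0,-0.040],[0,0,0],0],[[0,0,-0.080],[0,0,0],0],[[0,0,-0.120],[0,0,0],0],[[0,0,-0.150],[0,0,0],0],[[0,0,-0.162],[0,0,0],0]]' 20
python3 -m jog '[[[0,0,0],[0,0,0],-0.3],[[0,0,0],[0,0,0],-0.6],[[0,0,0],[0,0,0],-0.7],[[0,0,0],[0,0,0],-0.7],[[0,0,0],[0,0,0],-0.7]]' 20
```

```text
time: 2.23
tool_pos: [521.5, -46.4, 72.1]
tcp_rot: [-63.4, 89.5, 171.9]
ft_force: [-0.1, 0.7, -0.6]
finger_gap: 42.7
time: 2.65
tool_pos: [525.4, -45.7, 77.3]
tcp_rot: [-57.6, 89.9, 177.8]
ft_force: [-1.9, -0.4, -16.3]
finger_gap: 22.3
```

```bash
cat > arc.py <<'E'
import sys,numpy as np
from h import r
C=np.array([653.3,-132.7]); p=r.sense()['tool_pos'][:2]
d=float(sys.argv[1]); n=int(sys.argv[2]); v=p-C; v=v*154.7/np.hypot(*v)
print('ang',np.degrees(np.arctan2(v[1],v[0])),'r',np.hypot(*(p-C)))
for k in range(1,n+1):
    a=d*k; c,s=np.cos(a),np.sin(a); q=C+[c*v[0]-s*v[1],s*v[0]+c*v[1]]
    print(k,np.round((q-p)/1000,4),round(a,4))
E
python3 arc.py 0.1 9
```

```text
ang 145.7803626086553 r 154.68968333196173
1 [-0.0081 -0.0132] 0.1
2 [-0.0147 -0.0271] 0.2
3 [-0.02   -0.0417] 0.3
4 [-0.0238 -0.0567] 0.4
5 [-0.0261 -0.072 ] 0.5
6 [-0.0268 -0.0874] 0.6
7 [-0.026  -0.1029] 0.7
8 [-0.0236 -0.1181] 0.8
9 [-0.0198 -0.1331] 0.9
```

```bash
python3 -m jog '[[[-0.0081,-0.0132,0],[0,0,0.1],-0.7],[[-0.0147,-0.0271,0],[0,0,0.2],-0.7],[[-0.0200,-0.0417,0],[0,0,0.3],-0.7],[[-0.0238,-0.0567,0],[0,0,0.4],-0.7],[[-0.0261,-0.0720,0],[0,0,0.5],-0.7]]'
python3 -m jog '[[[-0.0007,-0.0154,0],[0,0,0.1],-0.7],[[0.0001,-0.0309,0],[0,0,0.2],-0.7],[[0.0025,-0.0461,0],[0,0,0.3],-0.7],[[0.0063,-0.0611,0],[0,0,0.4],-0.7],[[0.0063,-0.0611,0],[0,0,0.4],-0.7]]'
python3 - <<'E'
from h import *
for n,c in [('top',(235,105,345,230)),('scene',(180,155,310,290))]:
    im=save(n,n+'2.png',c,5 if n=='top' else 4.4); np.save('pics/'+n+'2.npy',im)
s=r.sense(); print(s['tool_pos'],s['ft_force'],s['finger_gap'])
E
```

```text
time: 3.07
tool_pos: [499.4, -117.6, 77.4]
tcp_rot: [-179.0, 90.0, 85.4]
ft_force: [3.5, 2.9, -19.3]
finger_gap: 22.0
time: 3.48
tool_pos: [506.8, -180.6, 77.5]
tcp_rot: [45.0, 89.9, -27.7]
ft_force: [2.0, 0.7, -15.0]
finger_gap: 22.0
[ 506.22009905 -178.87689169   77.51002237] [ -0.06738789  -0.85902238 -16.27776167] 21.845353610287383
```

View pics/scene2.png

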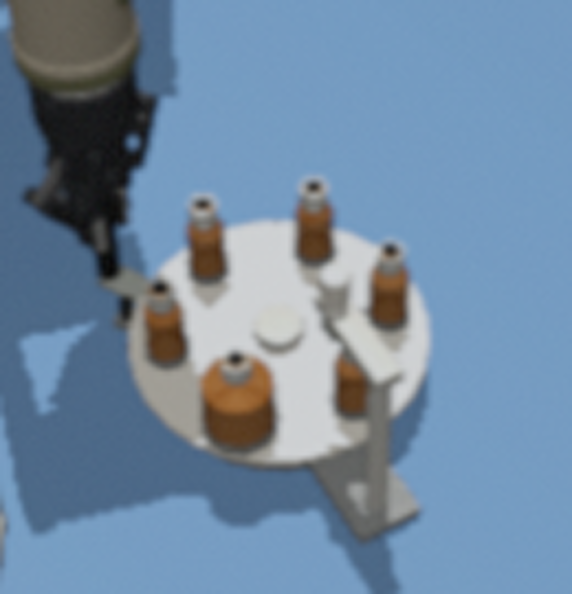

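View pics/top2.png

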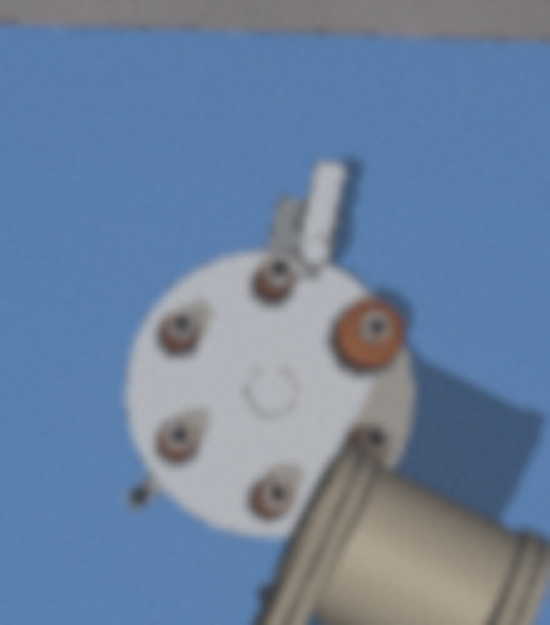

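```bash
cat > fit2.py <<'E'
from h import *
from scipy.optimize import least_squares
ct,cs=cam('top'),cam('scene')
def fit(Q,ks):
    ks=np.array(ks)
    f=lambda p:np.concatenate([p[0]+82*np.cos(p[2]+ks*np.pi/3)-Q[:,0],p[1]+82*np.sin(p[2]+ks*np.pi/3)-Q[:,1]])
    s=least_squares(f,[652,-132,-1.]); return s.x.round(1),np.degrees(s.x[2]).round(2),s.fun.round(1)
E
python3 - <<'E'
from fit2 import *
tp=lambda a:np.array(a)/5+[235,105]-.4
sp=lambda a:np.array(a)/4.4+[180,155]-.4
print(fit(back('top',tp([[376,325],[280,270],[180,328],[178,435],[275,492]]),120,ct),[0,1,2,3,4]))
print(fit(back('scene',sp([[236,362],[391,250],[314,187],[203,204],[162,290]]),120,cs),[0,2,3,4,5]))
for z in (165,175,180): 
  a=back('top',tp([[331,165],[313,262]]),z,ct); d=a[0]-a[1]; print(a.round(1),np.degrees(np.arctan2(d[1],d[0])))
it=cv2.resize(np.load('pics/top2.npy')[105:230,235:345],None,fx=6,fy=6,interpolation=3)[:500]
is_=cv2.resize(np.load('pics/scene2.npy')[155:290,180:310],None,fx=4.4,fy=4.4,interpolation=3)
isx=is_.copy()
for C,n,c in (((651.3,-130.8),'t',ct),((654.3,-133.6),'s',cs)):
  for y,col in ((-9,(255,0,0)),(-12,(0,255,0)),(-15,(0,0,255))):
    u=np.array([np.cos(np.radians(y)),np.sin(np.radians(y))])
    P=[[*(np.array(C)+u*82),133],[*(np.array(C)+u*82),175],[*(np.array(C)+u*140),175],[*(np.array(C)+u*140),12]]
    q=proj(n,P,c); q=(q-[235,105]+.5)*6 if n=='t' else (q-[180,155]+.5)*4.4
    cv2.polylines(it if n=='t' else isx,[q.round().astype(int)],False,col,1)
cv2.imwrite('pics/o_t.png',it[:,:,::-1]);cv2.imwrite('pics/o_s.png',isx[:,:,::-1])
E
```

```text
(array([ 651. , -130.8,   -1. ]), np.float64(-59.13), array([-1.2,  0.4,  3.2, -0.8, -1.6,  0.5,  1.4,  0.1, -0.6, -1.3]))
(array([ 653.9, -132. ,   -1. ]), np.float64(-59.01), array([-0.5,  0.5, -0. ,  0.8, -0.8,  1.5, -0.3, -0.2, -0.7, -0.2]))
[[ 801.1 -161.9  165. ]
 [ 730.7 -150.3  165. ]] -9.365873908505913
[[ 798.7 -160.8  175. ]
 [ 728.8 -149.3  175. ]] -9.365873908505929
[[ 797.4 -160.3  180. ]
 [ 727.9 -148.8  180. ]] -9.365873908505927
```

View pics/o_t.png

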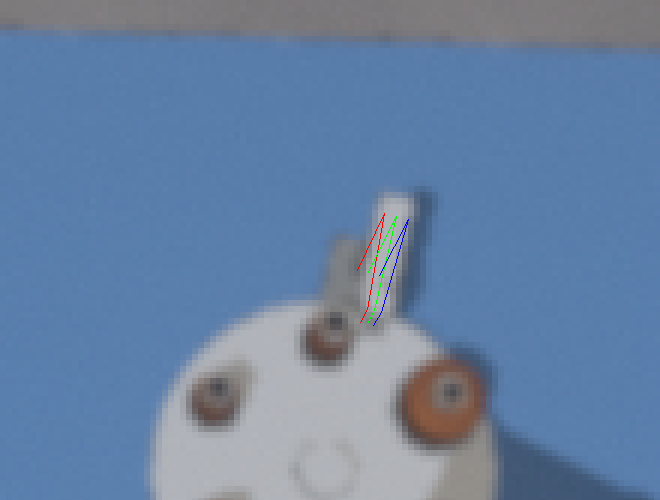

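View pics/o_s.png

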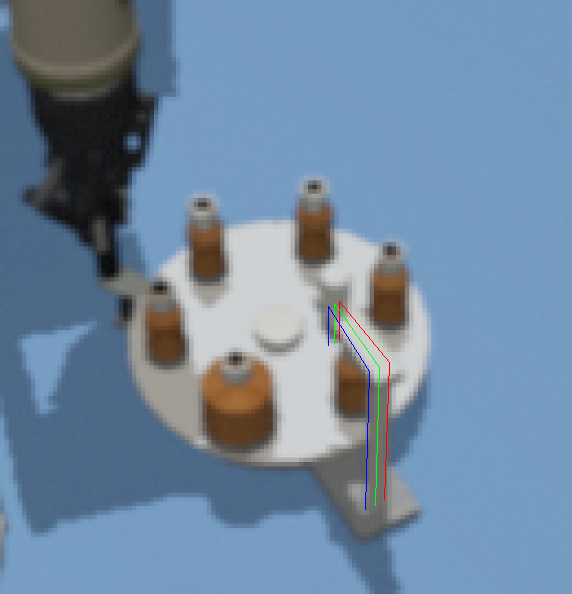

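```bash
python3 arc.py -0.1 10
```

```text
ang -162.56990891906983 r 154.15836853493357
1 [-0.0044  0.0148] -0.1
2 [-0.0068  0.0301] -0.2
3 [-0.0076  0.0455] -0.3
4 [-0.0069  0.061 ] -0.4
5 [-0.0047  0.0763] -0.5
6 [-0.0009  0.0913] -0.6
7 [0.0043 0.1058] -0.7
8 [0.011  0.1198] -0.8
9 [0.019 0.133] -0.9
10 [0.0283 0.1453] -1.0
```

```bash
python3 -m jog '[[[-0.0044,0.0148,0],[0,0,-0.1],-0.7],[[-0.0068,0.0301,0],[0,0,-0.2],-0.7],[[-0.0076,0.0455,0],[0,0,-0.3],-0.7],[[-0.0069,0.0610,0],[0,0,-0.4],-0.7],[[-0.0047,0.0763,0],[0,0,-0.5],-0.7]]'
python3 -m jog '[[[0.0038,0.0150,0],[0,0,-0.1],-0.7],[[0.0090,0.0295,0],[0,0,-0.2],-0.7],[[0.0157,0.0435,0],[0,0,-0.3],-0.7],[[0.0237,0.0567,0],[0,0,-0.4],-0.7],[[0.0330,0.0690,0],[0,0,-0.5],-0.7]]'
python3 -m jog '[[[0,0,0],[0,0,0],-0.7]]'
python3 - <<'E'
from h import *
for n,c in [('top',(235,105,345,230)),('wrist',None)]:
    im=save(n,n+'3.png',c,5 if n=='top' else 1.5); np.save('pics/'+n+'3.npy',im)
E
python3 arc.py 0.1 9
```

```text
time: 4.0
tool_pos: [501.7, -101.3, 77.6]
tcp_rot: [76.7, 89.9, -25.4]
ft_force: [6.8, -3.6, -21.9]
finger_gap: 21.9
time: 4.42
tool_pos: [535.0, -32.7, 77.7]
tcp_rot: [87.3, 89.9, -43.4]
ft_force: [6.0, -8.4, -20.7]
finger_gap: 22.3
time: 4.5
tool_pos: [536.0, -31.4, 77.8]
tcp_rot: [118.7, 89.9, -12.1]
ft_force: [3.2, -3.2, -15.7]
finger_gap: 22.1
ang 139.76217419689644 r 154.9998703846358
1 [-0.0092 -0.0125] 0.1
2 [-0.0173 -0.0256] 0.2
3 [-0.024  -0.0396] 0.3
4 [-0.0294 -0.0541] 0.4
5 [-0.0332 -0.069 ] 0.5
6 [-0.0356 -0.0843] 0.6
7 [-0.0364 -0.0998] 0.7
8 [-0.0356 -0.1152] 0.8
9 [-0.0334 -0.1305] 0.9
```

View pics/top3.png

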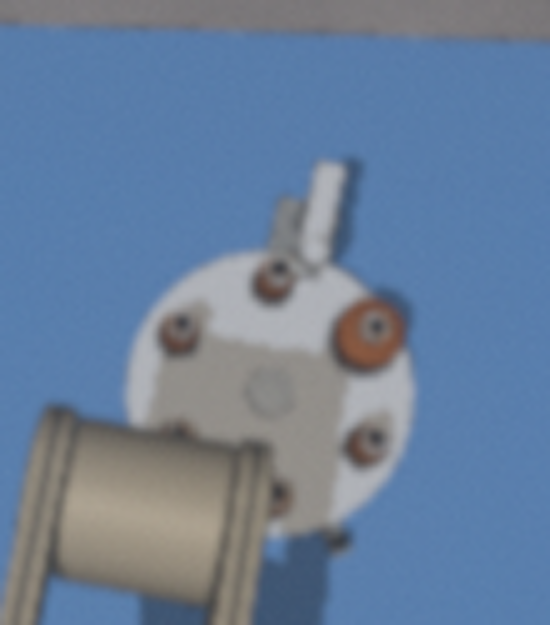

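View pics/wrist3.png

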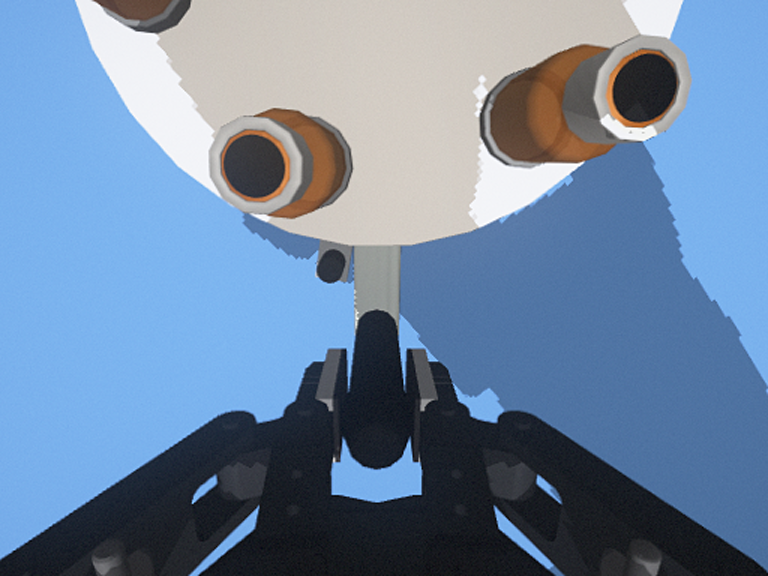

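```bash
python3 -m jog '[[[-0.0092,-0.0125,0],[0,0,0.1],-0.7],[[-0.0173,-0.0256,0],[0,0,0.2],-0.7],[[-0.0240,-0.0396,0],[0,0,0.3],-0.7],[[-0.0294,-0.0541,0],[0,0,0.4],-0.7],[[-0.0332,-0.0690,0],[0,0,0.5],-0.7]]'
python3 -m jog '[[[-0.0024,-0.0153,0],[0,0,0.1],-0.7],[[-0.0032,-0.0300,0],[0,0,0.2],-0.7],[[-0.0032,-0.0300,0],[0,0,0.2],-0.7],[[-0.0032,-0.0300,0],[0,0,0.2],-0.7]]'
python3 - <<'E'
from h import *
for n,c in [('top',(235,105,345,230)),('scene',(180,155,310,290))]:
    im=save(n,n+'4.png',c,5 if n=='top' else 4.4); np.save('pics/'+n+'4.npy',im)
E
python3 arc.py 0.1 3
```

```text
time: 5.02
tool_pos: [501.2, -102.3, 77.8]
tcp_rot: [117.7, 89.9, 16.3]
ft_force: [7.9, 1.1, -20.5]
finger_gap: 22.1
time: 5.35
tool_pos: [498.4, -132.9, 77.8]
tcp_rot: [88.6, 89.9, -1.7]
ft_force: [4.2, -0.1, -17.5]
finger_gap: 22.0
ang 179.8610172504086 r 154.90902417955522
1 [ 0.0009 -0.0154] 0.1
2 [ 0.0032 -0.0307] 0.2
3 [ 0.007  -0.0457] 0.3
```

View pics/top4.png

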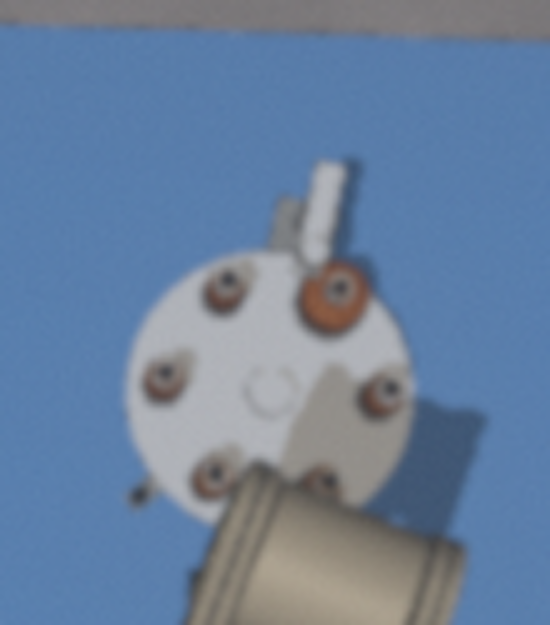

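View pics/scene4.png

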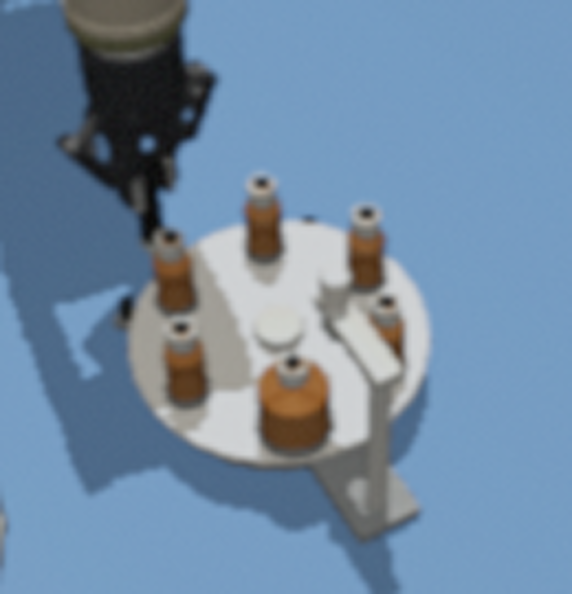

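```bash
python3 - <<'E'
from fit2 import *
tp=lambda a:np.array(a)/5+[235,105]-.4
sp=lambda a:np.array(a)/4.4+[180,155]-.4
print(fit(back('top',tp([[338,289],[229,289],[165,374],[216,474],[325,484],[388,392]]),120,ct),[0,1,2,3,4,5]))
print(fit(back('scene',sp([[293,366],[387,303],[366,215],[261,186],[168,240],[180,330]]),120,cs),[0,1,2,3,4,5]))
E
```

```text
(array([ 6.494e+02, -1.304e+02, -6.000e-01]), np.float64(-32.45), array([-1.3,  4.7, -0.8, -2.1, -0.7,  0.3, -0.9,  1.6,  0.7,  1.5, -1.7,
       -1.2]))
(array([ 6.542e+02, -1.335e+02, -6.000e-01]), np.float64(-31.99), array([-0.5,  0.3,  0. , -0.7,  0.2,  0.7,  0.4, -0.7, -0.3, -0.1,  0.6,
        0. ]))
```

```bash
python3 -m jog '[[[0.0009,-0.0154,0],[0,0,0.1],-0.7],[[0.0032,-0.0307,0],[0,0,0.2],-0.7],[[0.0062,-0.0427,0],[0,0,0.28],-0.7],[[0.0062,-0.0427,0],[0,0,0.28],-0.7],[[0.0062,-0.0427,0],[0,0,0.28],-0.7]]'
python3 - <<'E'
from h import *
for n,c in [('top',(235,105,345,230)),('scene',(180,155,310,290))]:
    im=save(n,n+'5.png',c,5 if n=='top' else 4.4); np.save('pics/'+n+'5.npy',im)
E
python3 arc.py 0.04 4
```

```text
time: 5.87
tool_pos: [504.7, -175.0, 77.8]
tcp_rot: [85.0, 90.0, 10.8]
ft_force: [2.9, 0.7, -13.5]
finger_gap: 22.0
ang -164.25203466628395 r 154.53212399327012
1 [ 0.0016 -0.006 ] 0.04
2 [ 0.0037 -0.0118] 0.08
3 [ 0.0059 -0.0176] 0.12
4 [ 0.0084 -0.0232] 0.16
```

View pics/top5.png

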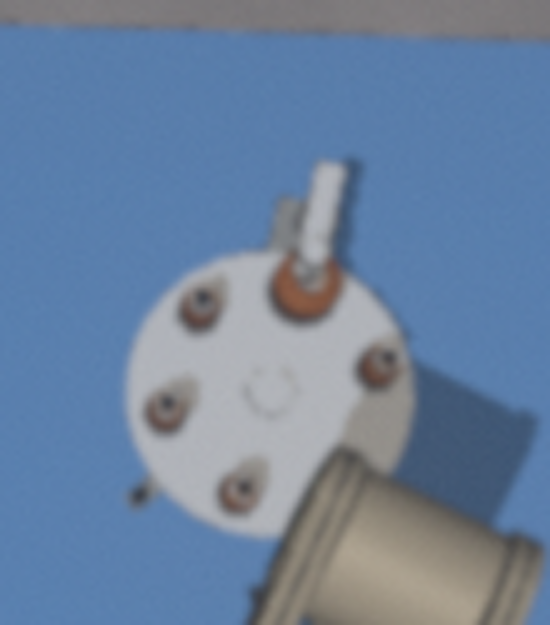

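View pics/scene5.png

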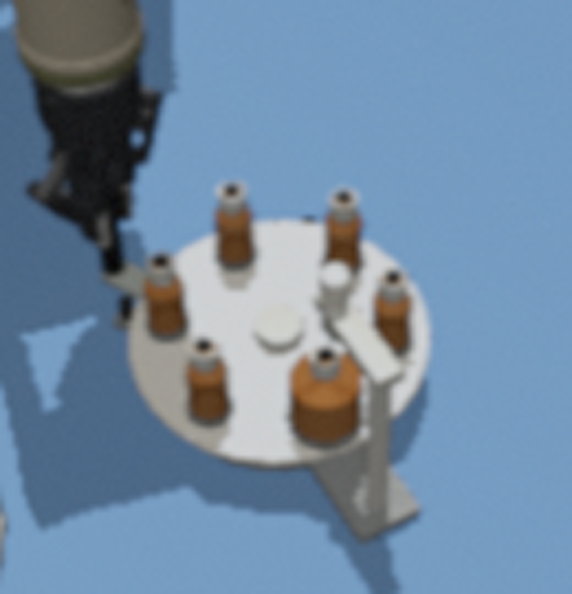

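```bash
python3 - <<'E'
from fit2 import *
tp=lambda a:np.array(a)/5+[235,105]-.4
sp=lambda a:np.array(a)/4.4+[180,155]-.4
print(fit(back('top',tp([[306,270],[203,299],[167,402],[241,486],[383,363]]),120,ct),[0,1,2,3,5]))
print(fit(back('scene',sp([[325,355],[392,279],[343,199],[232,191],[161,262],[205,346]]),120,cs),[0,1,2,3,4,5]))
for y in (-10,-12,-14):
  u=np.array([np.cos(np.radians(y)),np.sin(np.radians(y))])*82
  print(y,[((proj('scene',[[654.2+u[0],-133.3+u[1],z]],cs)-[180,155]+.4)*4.4).round(1) for z in (120,133,160,190)])
savei(np.load('pics/scene5.npy'),'s5z.png',(235,205,285,250),12)
savei(np.load('pics/top5.npy'),'t5z.png',(280,130,315,175),12)
E
```

```text
(array([ 6.515e+02, -1.292e+02, -3.000e-01]), np.float64(-16.76), array([-3.3,  1.7, -0.7, -1.3,  3.6, -2.9,  2.4,  1.9,  0.6, -1.9]))
(array([ 6.535e+02, -1.325e+02, -3.000e-01]), np.float64(-16.59), array([ 0.6,  0.1,  0. , -0.2, -0.5,  0. , -0.5,  1.2,  0.7, -0.1, -0.1,
       -1.1]))
-10 [array([[337.2, 351.9]]), array([[337.2, 340.2]]), array([[337.2, 315.2]]), array([[337.2, 286.4]])]
-12 [array([[333.5, 353.6]]), array([[333.5, 341.9]]), array([[333.4, 317. ]]), array([[333.4, 288.1]])]
-14 [array([[329.8, 355.2]]), array([[329.7, 343.6]]), array([[329.6, 318.6]]), array([[329.4, 289.8]])]
```

View pics/s5z.png

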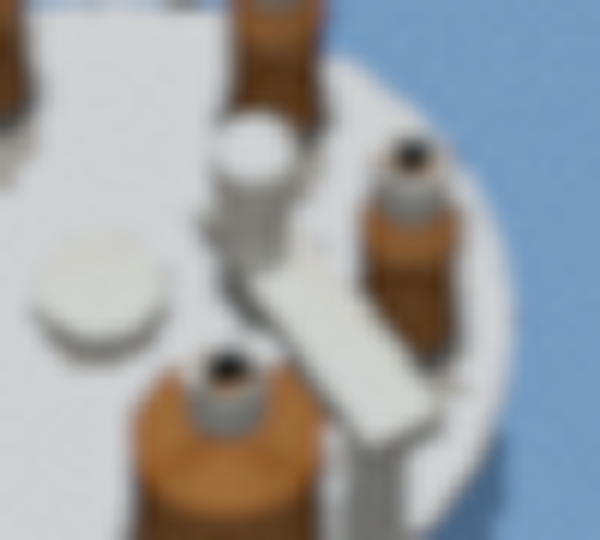

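View pics/t5z.png

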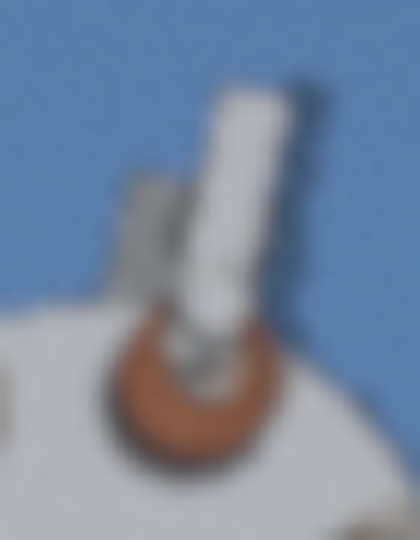

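```bash
python3 -m jog '[[[0.0022,-0.0072,0],[0,0,0.05],-0.7],[[0.0037,-0.0125,0],[0,0,0.085],-0.7],[[0.0037,-0.0125,0],[0,0,0.085],-0.7],[[0.0037,-0.0125,0],[0,0,0.085],-0.7]]'
python3 - <<'E'
from h import *
for n,c in [('scene',(180,155,310,290))]:
    im=save(n,n+'6.png',c,4.4); np.save('pics/'+n+'6.npy',im)
    savei(im,'s6z.png',(235,205,285,250),12)
E
python3 arc.py -0.1 10
```

```text
time: 6.3
tool_pos: [507.7, -184.3, 77.6]
tcp_rot: [173.4, 89.7, 104.1]
ft_force: [-1.0, 15.1, -4.9]
finger_gap: 21.8
ang -160.49754482334188 r 154.46493049207498
1 [-0.0046  0.0147] -0.1
2 [-0.0076  0.0299] -0.2
3 [-0.009   0.0453] -0.3
4 [-0.0088  0.0608] -0.4
5 [-0.0071  0.0762] -0.5
6 [-0.0039  0.0913] -0.6
7 [0.0008 0.106 ] -0.7
8 [0.007  0.1202] -0.8
9 [0.0145 0.1337] -0.9
10 [0.0234 0.1464] -1.0
```

View pics/s6z.png

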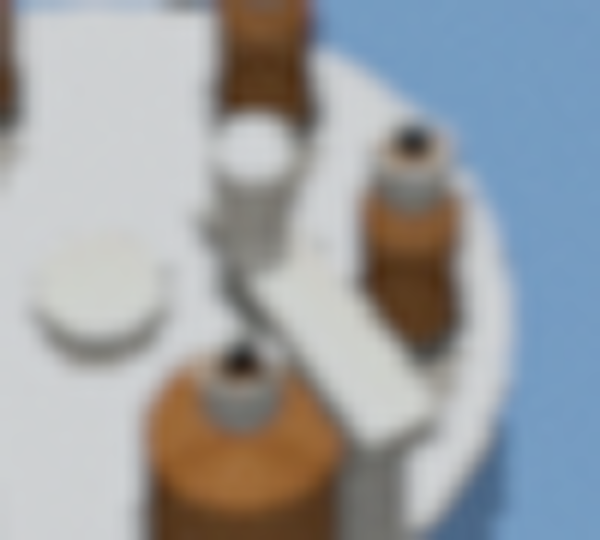

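View pics/scene6.png

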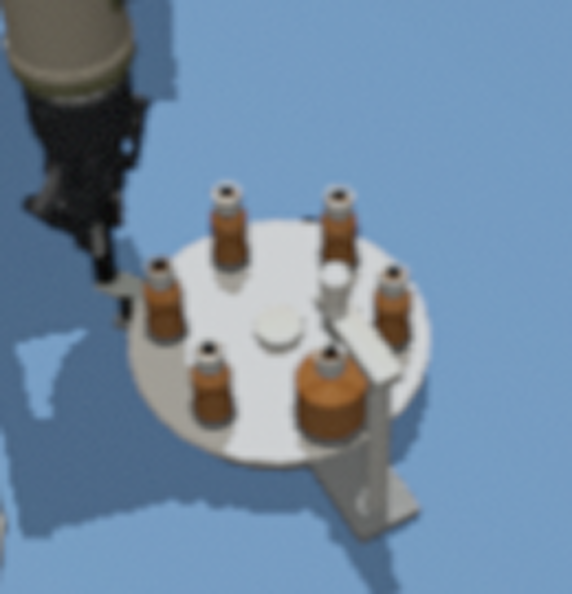

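```bash
python3 -m jog '[[[-0.0046,0.0147,0],[0,0,-0.1],-0.7],[[-0.0076,0.0299,0],[0,0,-0.2],-0.7],[[-0.0090,0.0453,0],[0,0,-0.3],-0.7],[[-0.0088,0.0608,0],[0,0,-0.4],-0.7],[[-0.0071,0.0762,0],[0,0,-0.5],-0.7]]'
python3 -m jog '[[[0.0032,0.0151,0],[0,0,-0.1],-0.7],[[0.0079,0.0298,0],[0,0,-0.2],-0.7],[[0.0141,0.0440,0],[0,0,-0.3],-0.7],[[0.0216,0.0575,0],[0,0,-0.4],-0.7],[[0.0305,0.0702,0],[0,0,-0.5],-0.7]]'
python3 -m jog '[[[0,0,0],[0,0,0],-0.7],[[0,0,0],[0,0,0],-0.7]]'
python3 arc.py -0.03 4
```

```text
time: 6.77
tool_pos: [499.9, -110.4, 77.7]
tcp_rot: [-67.2, 89.9, -165.5]
ft_force: [0.1, -0.5, -8.5]
finger_gap: 22.1
time: 7.18
tool_pos: [529.6, -39.2, 77.6]
tcp_rot: [-68.1, 89.8, 165.0]
ft_force: [-6.6, 3.0, -3.9]
finger_gap: 22.1
time: 7.35
tool_pos: [529.9, -38.9, 77.6]
tcp_rot: [-76.6, 89.8, 156.8]
ft_force: [-8.8, 5.9, -2.4]
finger_gap: 22.0
ang 142.75505538607013 r 154.98526520503407
1 [0.0031 0.0035] -0.03
2 [0.0061 0.007 ] -0.06
3 [0.0091 0.0105] -0.09
4 [0.0123 0.0139] -0.12
```

```bash
python3 -m jog '[[[0.0061,0.0070,0],[0,0,-0.06],-0.7],[[0.0110,0.0125,0],[0,0,-0.11],-0.7],[[0.0110,0.0125,0],[0,0,-0.11],-0.7],[[0.0110,0.0125,0],[0,0,-0.11],-0.7]]'
python3 arc.py 0.1 3
python3 - <<'E'
from h import *
for n,c in [('top',(235,105,345,230)),('scene',(180,155,310,290))]:
    im=save(n,n+'7.png',c,5 if n=='top' else 4.4); np.save('pics/'+n+'7.npy',im)
savei(np.load('pics/top7.npy'),'t7z.png',(280,130,315,175),12)
E
```

```text
time: 7.68
tool_pos: [539.4, -27.8, 77.5]
tcp_rot: [-47.2, 89.6, 179.9]
ft_force: [-16.3, 2.4, 2.8]
finger_gap: 22.3
ang 137.37362098394786 r 154.84410399546218
1 [-0.0098 -0.012 ] 0.1
2 [-0.0184 -0.0248] 0.2
3 [-0.0258 -0.0384] 0.3
```

View pics/t7z.png

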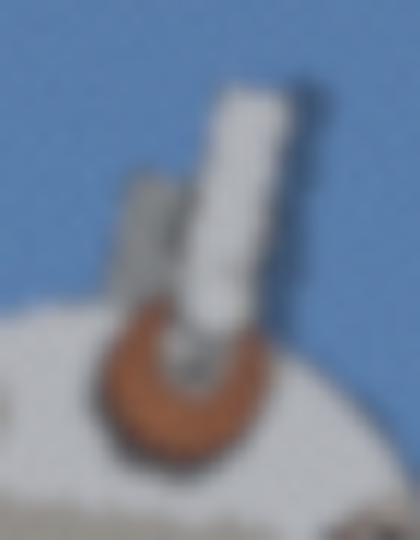

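View pics/scene7.png

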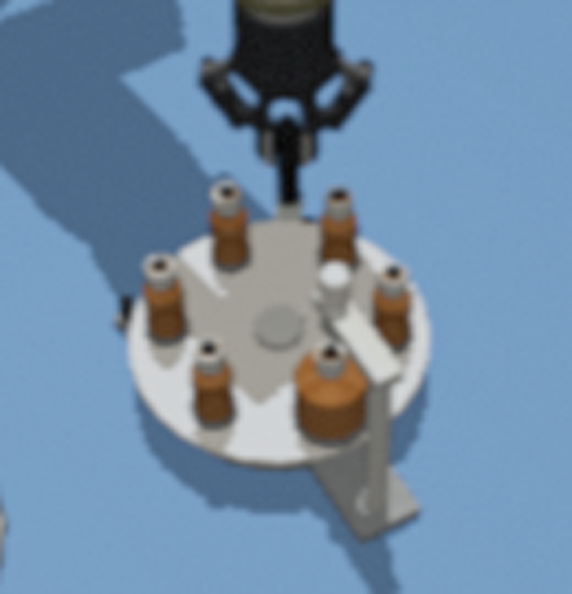

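```bash
python3 - <<'E'
from fit2 import *
sp=lambda a:np.array(a)/4.4+[180,155]-.4
print(fit(back('scene',sp([[331,353],[393,273],[338,196],[227,190],[159,265],[208,350]]),120,cs),[0,1,2,3,4,5]))
E
```

```text
(array([ 6.527e+02, -1.321e+02, -2.000e-01]), np.float64(-13.82), array([-0.6,  0. , -0. ,  1.2,  0.3, -0.9, -0.4,  0.2,  0.8, -1.5,  0.1,
        0.8]))
```

```bash
python3 -m jog '[[[0,0,0],[0,0,0],0],[[0,0,0],[0,0,0],0],[[0,0,0],[0,0,0],0],[[0,0,0],[0,0,0],0]]'
python3 -m jog '[[[0,0,0.02],[0,0,0],0],[[0,0,0.06],[0,0,0],0],[[0,0,0.10],[0,0,0],0],[[0,0,0.14],[0,0,0],0],[[0,0,0.18],[0,0,0],0]]'
python3 -m jog '[[[-0.01,0.02,0.03],[0,0,0],0],[[-0.02,0.04,0.06],[0,0,0],0],[[-0.03,0.05,0.09],[0,0,0],0],[[-0.03,0.05,0.09],[0,0,0],0],[[-0.03,0.05,0.09],[0,0,0],0]]'
python3 - <<'E'
from h import *
import pickle
c=cam('wrist'); im=save('wrist','w8.png',s=1.5); pickle.dump(c,open('pics/w8.pkl','wb')); np.save('pics/w8.npy',im)
im=save('top','t8.png',(160,105,410,260),3)
np.save('pics/top8.npy',im)
print(r.sense()['tool_pos'])
E
```

```text
time: 8.12
tool_pos: [543.6, -28.8, 78.9]
tcp_rot: [121.8, 89.8, -11.1]
ft_force: [-0.4, 0.3, 0.1]
finger_gap: 42.9
time: 8.53
tool_pos: [542.3, -28.7, 259.9]
tcp_rot: [120.3, 89.9, -12.6]
ft_force: [0.7, -0.3, 0.3]
finger_gap: 42.6
time: 8.95
tool_pos: [513.4, 21.8, 350.9]
tcp_rot: [128.4, 89.6, -4.4]
ft_force: [0.5, -0.2, 0.3]
finger_gap: 42.8
[512.36688815  21.13006949 346.93402316]
```

View pics/w8.png

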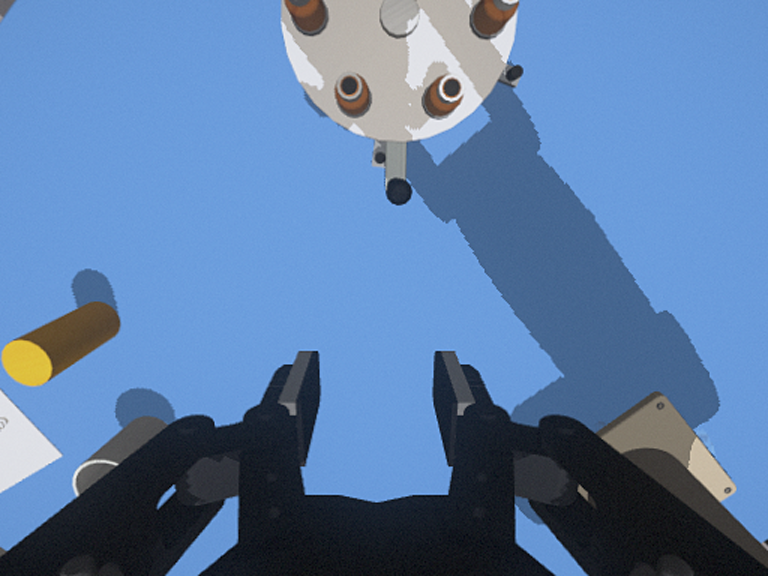

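View pics/t8.png

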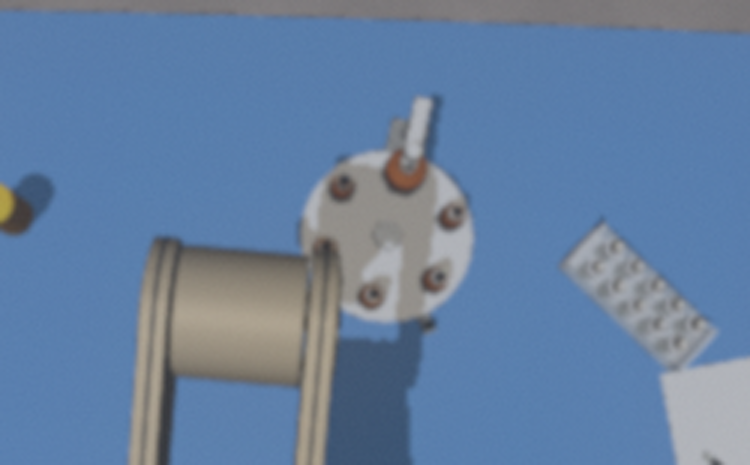

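```bash
python3 -m jog '[[[0.028,-0.024,0],[0,0,0],0],[[0.056,-0.048,0],[0,0,0],0],[[0.084,-0.072,0],[0,0,0],0],[[0.110,-0.095,0],[0,0,0],0],[[0.110,-0.095,0],[0,0,0],0]]'
python3 -m jog '[[[0,0,0],[0,0,0],0],[[0,0,0],[0,0,0],0]]'
python3 - <<'E'
from h import *
import pickle
c=cam('wrist'); im=save('wrist','w9.png',s=1.5); pickle.dump(c,open('pics/w9.pkl','wb')); np.save('pics/w9.npy',im)
c8=pickle.load(open('pics/w8.pkl','rb'))
print('grip',back('wrist',[[399/1.5,191/1.5]],112,c8))
E
```

```text
time: 9.47
tool_pos: [624.2, -78.5, 340.8]
tcp_rot: [-46.9, 89.6, 180.0]
ft_force: [-0.7, 0.5, -2.0]
finger_gap: 42.6
time: 9.63
tool_pos: [621.8, -74.0, 345.2]
tcp_rot: [-61.8, 89.8, 165.3]
ft_force: [0.3, -0.1, 0.5]
finger_gap: 42.6
grip [[538.50204545 -26.30356713 112.        ]]
```

View pics/w9.png

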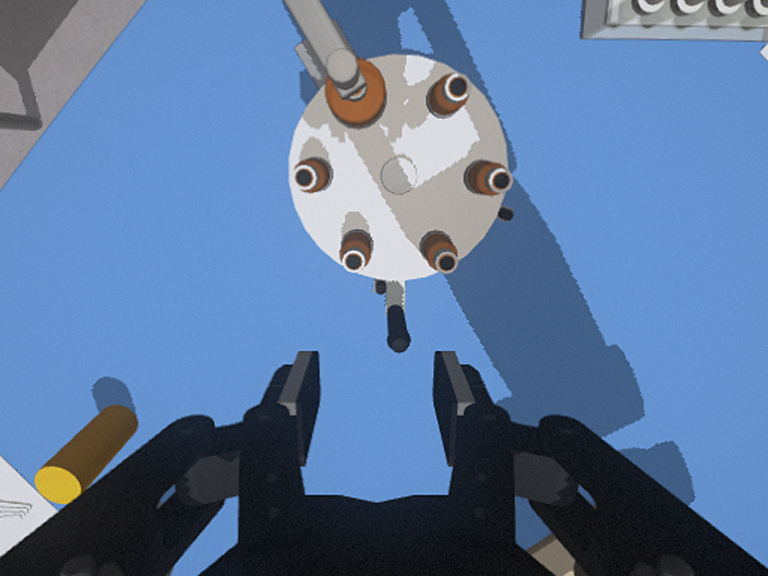

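```bash
python3 - <<'E'
from h import *
savei(np.load('pics/w9.npy'),'w9z.png',(180,0,280,100),6)
E
```

```text
(no output)
```

View pics/w9z.png

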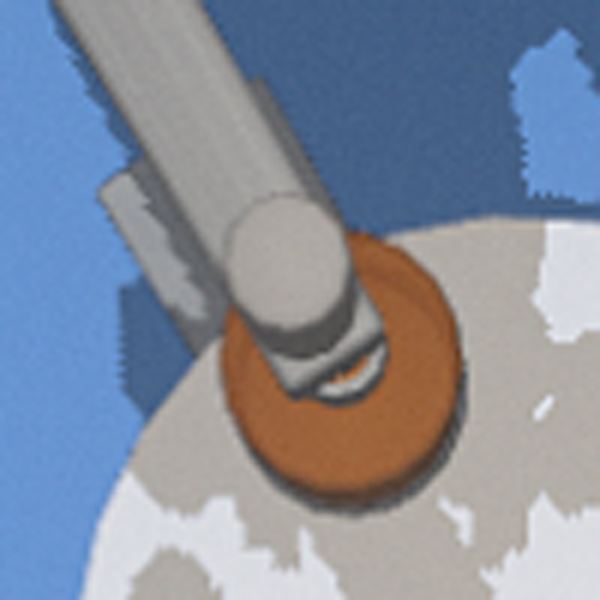

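```bash
python3 - <<'E'
from fit2 import *
import pickle
c=pickle.load(open('pics/w9.pkl','rb'))
Q=back('wrist',np.array([[305,176],[353,261],[446,262],[500,180],[456,87]])/1.5-.2,120,c)
print(fit(Q,[1,2,3,4,5]))
s,_,_=fit(Q,[1,2,3,4,5]); C=s[:2]
z=lambda a:np.array(a)/6+[180,0]-.4
for e in ([[60,5],[225,262]],[[203,0],[340,225]]):
    a=back('wrist',z(e),180,c); d=a[0]-a[1]; print(a.round(1),np.degrees(np.arctan2(d[1],d[0])))
for h in (175,190,205,220): 
    p=back('wrist',z([[288,260]]),h,c)[0,:2]-C; print(h,np.hypot(*p),np.degrees(np.arctan2(p[1],p[0])))
im=cv2.resize(np.load('pics/w9.npy')[0:100,180:280],None,fx=6,fy=6,interpolation=3)
for y,col in ((-9,(255,0,0)),(-11.5,(0,255,0)),(-14,(0,0,255))):
    u=np.array([np.cos(np.radians(y)),np.sin(np.radians(y))])
    P=[[*(C+u*82),h] for h in (120,133,175,200)]; q=(proj('wrist',P,c)-[180,0]+.4)*6
    cv2.polylines(im,[q.round().astype(int)],False,col,1)
    for t in q: cv2.circle(im,tuple(t.round().astype(int)),3,col,-1)
cv2.imwrite('pics/w9o.png',im[:,:,::-1])
E
```

```text
(array([ 6.519e+02, -1.309e+02, -2.000e-01]), np.float64(-13.8), array([ 0.5,  0.2, -0.2, -0.3, -0.2,  1.5,  0. ,  0.1, -0.3, -1.2]))
[[ 786.2 -148.5  180. ]
 [ 742.6 -141.5  180. ]] -9.184353829167854
[[ 771.4 -165.2  180. ]
 [ 733.8 -158.7  180. ]] -9.767248303918292
175 86.92732650162397 -12.344675522243904
190 83.8705293222617 -11.980019249186064
205 80.8173863349746 -11.587793888683624
220 77.76832792583657 -11.164791473942172
```

View pics/w9o.png

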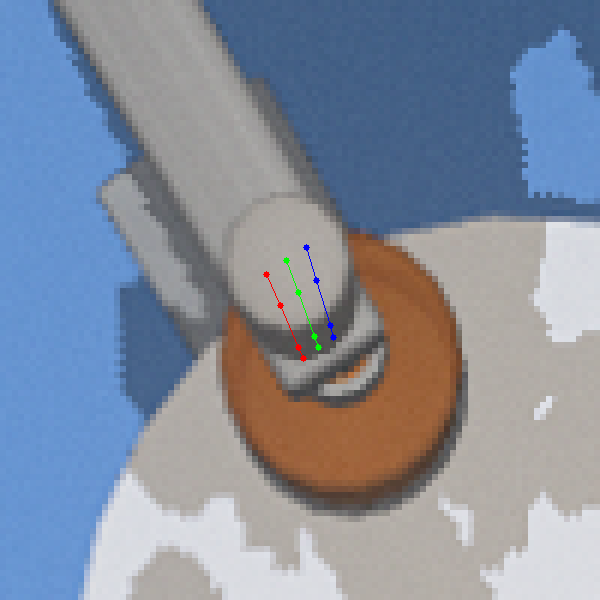

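```bash
python3 - <<'E'
from bench import r,order
s=r.sense(); print(s['time'],s['qd'].round(2),s['ft_force'])
print(order.hand_in())
E
```

```text
9.6833 [ 0.8  -1.86 -0.   -0.04  0.04  0.01] [ 0.6969845  -0.19639896 -0.06988214]
the job is handed in; nothing more can be done
None
```

I gripped the lever post and worked the lever in two strokes, which turned the wide bottle from about -84° to roughly under the nozzle. I then swung the lever back against its rest stop, let go, moved the arm clear and handed in at about 9.7 s. No verdict was reported.

**Bottle under nozzle:** in the last wrist picture and the last scene picture the wide bottle stood at about -13.8°. I put the nozzle direction at about -11.7°. The bottle is therefore about 2° short, or 3 mm off centre, inside the 10 mm limit.

**Checks that disagreed:** the edges of the nozzle arm in the wrist picture gave a direction nearer -9.5°, which would put the bottle about 6 mm off. The other estimates ranged from -11° to -12°, or about 3 to 4 mm off. I did not make a third stroke to correct this, because all the estimates were within 10 mm and an overshoot could not be turned back.

**Lever:** the pictures show its bar against the rest peg, at about 0.01 rad. The 16 N push felt on reaching the stop fits this.

**Carousel, cup, tin and rack:** I kept the gripper clear of the disc and bottles, and the arm was well clear of everything at the end. I did not measure the cup, tin and rack against their starting places. The arm never went near them, and all three looked undisturbed in the last pictures.

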